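# Slide the heavy parts case into the back corner of the bench

## Robot

A 6-joint arm with a two-finger parallel gripper is mounted at the origin on the work surface. World frame = base frame: x ahead of the robot, y to its left, z up, the work surface at z = 0. Lengths are in mm, angles in rad, forces in N, time in s.
With the tool pointing down it reaches from about 225 to 875 mm from the base axis. Payload 3.4 kg.
Tool frame: the origin (TCP) lies at the very end of the fingers, on their centre line; the grasp point (between the pads) lies 19 mm behind it (robot.hold_point_z is the distance from the TCP to the grasp point, in mm); y points along the fingers, z is the direction in which the jaws open and shut, and the axes are right-handed (so a half turn about y gives the same grasp; the last joint's range is limited). The gripper opens to 85 mm and grips with 20 to 120 N. Pads are 22 mm wide; open, the fingers measure 114 mm over their backs; the gripper's body (76 mm by 85 mm) begins 54 mm behind the grasp point. The pads swing forward as they close: fully open they stand 13 mm farther back than shut.
Start: joints at [-1.465, 0.276, 1.505, -0, 1.361, -0.121], TCP at [129.291, -560.309, 231.328] pointing down, gripper open.
Joint ranges: [-2.89, 2.89], [-0.75, 2.08], [0.22, 2.7], [-1.18, 4.32], [0.11, 2.71], [-2.7, 2.7]. Speed limits (rad/s): [2.57, 2.57, 3.14, 3.14, 3.14, 3.14].

## Interface

Orientations are given as a rotation vector (axis times angle).
In Python, from station import robot, solver, optics gives the robot as it stands. Calls block until the motion is done:
- robot.reach(position, orientation): joint-space move of the TCP to a pose.
- robot.movel(position, rotation=None, velocity=150, f_stop=None): straight line of the TCP; rotation=None keeps the orientation; velocity is the mean speed in mm/s. With f_stop (N) it stops when the force on the tool has changed by that much, and returns True; else False.
- robot.move_joints(angles): joint-space move.
- robot.open_gripper() and robot.gripper_close(): open the fingers fully, or close them until they stop; the grip force is fixed at half the most.
- robot.wait(seconds).
- solver.inverse_kinematics(position, orientation): joint angles nearest the present ones, or None.
- robot.read_state(): the state.
- optics.camera(name): name is "scene" or "top" or "wrist"; returns a dict with "image" (384x512x3 uint8, blue, green, red), "z_map" (384x512 float32, mm along the optical axis (not along the pixel's ray), 0 where there is no reading), "mtx" (3x3 intrinsics, pixels), "R" (3x3) and "t" (3): a world point X has camera coordinates R X + t. Camera axes: x right, y down, z forward; pixel columns grow to the right and rows downward; lengths in mm; the calibration is good to about 2 mm. A picture is of the moment at which its call begins.
A pose or a line that the arm cannot do raises robot.Unreachable and nothing moves.
- robot.hand_in(): hands the job in, once; it reports no verdict.
The state is a dict: "t": time; "joint_pos": joint angles; "qd": joint speeds; "effort": joint torques, N m; "position": TCP position; "ee_rot": TCP orientation; "ft_force": force on the tool from outside, world axes, zero at the start; "ft_torque": the same for the moment, N m; "grip_width": finger opening in mm.
Only numpy, scipy, OpenCV 4.12 (cv2) and the standard library are available. Lean on these libraries where they do the work, as an engineer would, in place of code of your own. Each camera call takes 0.05 s, during which the arm holds its last target.

## Task

Put the tall stacking parts case away in the back corner of the bench: push it until it stands square with its back up against the low wooden ledge and one side up against the big black tool chest. It is heavy and narrow, so push with the fingertips low on its black base, so that it slides flat on the bench and never tips; do not grip or lift it and leave its carrying handle alone. Do not shift the tray, jar, spool or pliers, and finish with the hand clear of everything.

Things in the scene. Friction and masses are not known exactly. Their poses are not given: they have to be found in the camera images.
- case: the tall stacking parts case, loose, about 2 kg (sliding it takes about 8 to 18 N). Footprint 120 mm along its x, 150 mm along its y. From the bench up: black base 62 mm high, three clear tiers of 40 mm each (3 mm narrower all round), black lid up to 204 mm, carrying handle above. Origin: centre of its underside; z up. Pushed higher than about 80 mm it may tip instead of sliding. Front and back look the same to the job: it may end either way round
- case_handle: the black carrying handle on the case's lid, a raised bar 100 mm long along the case's y, reaching 244 mm above the bench. Origin: on the case's axis at the foot of the handle, 204 mm above the bench
- ledge: the low wooden ledge along the back of the bench, fixed, 1300 mm long, 40 mm high, 120 mm deep. Origin: middle of its front face (the face towards the robot) at bench height; its x points away from the robot into the ledge, its y runs along the front face to the robot's left. The case's back goes against this face
- chest: the big black tool chest, fixed, standing against the ledge, on the left or on the right of the case. 200 mm along its x (front to back), 400 mm along its y, 206 mm high, carrying handle on top. Origin: centre of its underside; its axes are parallel to the ledge's; its two side faces are 200 mm either way along its y. The case goes against the side face that looks towards the middle of the bench
- tray: a low white tray with small packets in it, loose, 180 mm along its x, 200 mm along its y, 50 mm high, against the ledge on the side opposite to the chest; leave it alone. Origin: centre of its underside
- jar: a closed glass jar with an aluminium lid, loose, 54 mm in diameter, 75 mm high, standing nearer the robot at one side; leave it alone. Origin: centre of its underside
- spool: a copper-coloured spool standing on end, loose, 52 mm in diameter, 50 mm high; leave it alone. Origin: centre of its underside
- pliers: a pair of pliers with black grips lying on the bench, loose, 165 mm long along x, 62 mm wide, 15 mm high; leave them alone. Origin: at the joint, on the bench; x points to the jaws
Not all that is in view belongs to the job. There is more than one size of the case; the one meant has the size given above.

How it is judged (in metres and radians):
At the end, for the whole second after the job is handed in: The case stands upright and still on the bench, its back within 10 mm of the ledge's front face, its side within 10 mm of the tool chest's side face, square to the ledge within 4 degrees (x of case in the frame of ledge above -0.07 m and y of case in the frame of chest between -0.285 and 0.285 m and angle between the x axis of case and the x axis of ledge, either way round below 0.07 rad and angle between case's own z axis and vertical below 0.03 rad and height (world z) of case below 0.004 m and linear speed of case below 0.01 m/s); the robot touches nothing.
It fails at once if the case tips: leans more than 6 degrees (angle between case's own z axis and vertical above 0.105 rad).
It fails at once if the case is lifted off the bench (its underside more than 10 mm up) (height (world z) of case above 0.01 m).
It fails at once if the fingers press on or grip the carrying handle (contact force between case_handle and the fingers above 3 N).
It fails at once if the tray, jar, spool or pliers are shifted more than 20 mm (distance of any of tray, jar, spool, pliers from where it was at the start of the episode above 0.02 m).
It also fails if it takes over 48 s, if anything falls off the work surface, if the arm or the gripper's body presses on something with over 40 N, if the wrist force passes 120 N, or if a joint passes its speed limit or range.

## Working session

There is one attempt and no reset: what is moved stays moved. The work goes in short steps, each a Python script; the robot and the scene stay as the last script left them, time stands still between calls to the robot, and variables do not carry over. Pictures are saved under pics/ and viewed, and the job is handed in when it is done.

```bash
ls; mkdir -p pics; python3 - <<'E'
from station import robot, solver, optics
import cv2,numpy as np
for n in ["scene","top","wrist"]:
    c=optics.camera(n); cv2.imwrite(f"pics/{n}0.png",c["image"]); np.savez(f"{n}0.npz",**c)
    print(n,c["mtx"].round(1).tolist(),c["R"].round(3).tolist(),c["t"].round(1), (c["z_map"]>0).mean())
s=robot.read_state();print(s)
E
```

```text
pics
scene [[384.2, 0.0, 248.7], [0.0, 384.2, 191.1], [0.0, 0.0, 1.0]] [[0.599, 0.801, -0.014], [0.567, -0.436, -0.699], [-0.566, 0.41, -0.715]] [-284.  -165.5 1450.5] 0.9959055582682291
top [[440.0, 0.0, 255.3], [0.0, 440.0, 186.8], [0.0, 0.0, 1.0]] [[-0.017, -1.0, -0.024], [-0.998, 0.018, -0.054], [0.055, 0.023, -0.998]] [  20.3  468.4 1374.4] 0.9962412516276041
wrist [[265.2, 0.0, 251.4], [0.0, 265.2, 190.8], [0.0, 0.0, 1.0]] [[0.224, -0.975, -0.001], [-0.936, -0.216, 0.277], [-0.27, -0.061, -0.961]] [-573.9  -34.4  379.4] 0.995758056640625
{'t': 0.15, 'joint_pos': array([-1.46504012e+00,  2.76470822e-01,  1.50580124e+00,  4.94718043e-07,
        1.36071684e+00, -1.21019761e-01]), 'qd': array([ 7.83309191e-04, -1.92975352e-03, -3.98240698e-03,  1.53739774e-03,
        5.34504647e-05,  1.30188273e-04]), 'effort': array([ 1.39002841e-03, -4.17144835e+01, -2.46032184e+01, -2.27337132e-04,
        7.58972863e-03,  8.67269819e-06]), 'position': array([ 129.22509049, -559.90332196,  230.64277537]), 'ee_rot': array([-0.23928444,  2.1028448 , -2.0998919 ]), 'ft_force': array([ 0.37167624, -0.25179527,  0.22513118]), 'ft_torque': array([ 0.01186536, -0.02762976, -0.01156794]), 'grip_width': 85.6112717983492}
```

View pics/scene0.png

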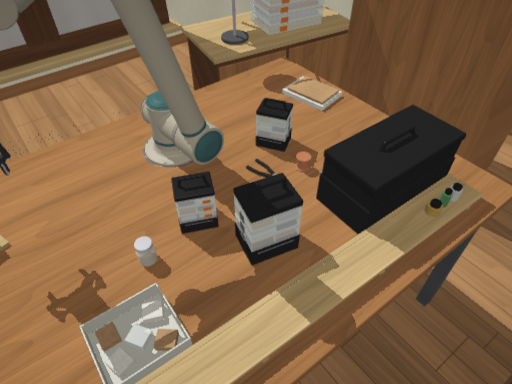

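View pics/top0.png

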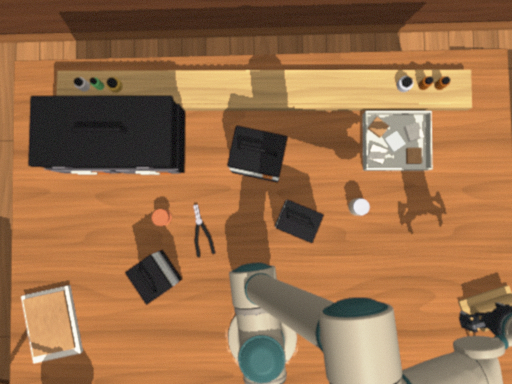

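The scene view shows three stacking cases at (274,124), (195,200) and (268,217), which in the top view are (153,276), (300,220) and (258,153). The black chest is at top (107,133), the ledge front runs along row ~107, the tray is at (397,140), jar (361,207), spool (160,217) and pliers (203,230). Next I'll measure the sizes from depth.

```bash
cat > h.py <<'E'
import numpy as np,cv2
def cloud(c):
    z=c["z_map"].astype(float);v,u=np.indices(z.shape)
    K=c["mtx"];p=np.stack([(u-K[0,2])/K[0,0]*z,(v-K[1,2])/K[1,1]*z,z],-1)
    return (p-c["t"])@c["R"]   # R^T(p-t)
def proj(c,X):
    p=np.atleast_2d(X)@c["R"].T+c["t"];q=p@c["mtx"].T;return q[:,:2]/q[:,2:]
def rect(P):
    (cx,cy),(w,h),a=cv2.minAreaRect(P[:,:2].astype(np.float32));return np.round([cx,cy,w,h,a],1)
E
python3 - <<'E'
from h import *
t=dict(np.load("top0.npz"));P=cloud(t)
img=t["image"]
def comp(z0,z1,box,name):
    u0,v0,u1,v1=box
    m=np.zeros(P.shape[:2],np.uint8);m[v0:v1,u0:u1]=1
    m&=((P[...,2]>z0)&(P[...,2]<z1)).astype(np.uint8)
    n,l,s,_=cv2.connectedComponentsWithStats(m)
    if n<2: print(name,'none');return
    k=1+s[1:,4].argmax();Q=P[l==k];print(name,len(Q),rect(Q),'z',np.percentile(Q[:,2],[5,50,95]).round(1))
comp(190,215,(215,110,300,195),'A lid');comp(190,300,(215,110,300,195),'A all');
for nm,b in dict(B=(270,190,335,250),C=(118,240,190,310)).items():
    for lo,hi in ((60,110),(110,140),(140,200),(200,240)): comp(lo,hi,b,nm+str(lo))
comp(195,215,(20,85,195,180),'chest')
comp(100,200,(20,85,195,180),'chestside')
comp(30,50,(190,60,360,112),'ledge')
comp(20,60,(350,100,440,180),'tray');comp(60,90,(345,190,380,225),'jar');comp(35,60,(145,200,178,232),'spool');comp(5,30,(185,195,222,262),'pliers')
for sfile in ["scene0.npz"]:
    s=dict(np.load(sfile));S=cloud(s);m=(S[...,2]>30)&(S[...,2]<45)
    # ledge front edge
    g=m&(S[...,0]>600)
    for y in range(-200,450,50):
        q=S[g&(abs(S[...,1]-y)<10)]
        if len(q):print('ledge',y,np.percentile(q[:,0],[1,50]).round(1))
    print('bench z',np.median(S[(S[...,0]>300)&(S[...,0]<500)&(abs(S[...,2])<10)][:,2]))
E
```

```text
A lid 2121 [558.2   1.  148.1 118.7  77.1] z [198.9 203.2 207.1]
A all 2304 [558.2   1.  148.1 118.7  77.1] z [199.1 203.4 240.8]
B60 2 [422.  -80.    3.8   0.  159.4] z [ 79.8  92.4 104.9]
B110 2 [386.9 -63.7   2.9   0.  179.5] z [117.3 117.7 118.1]
B140 1272 [ 363.  -114.8  112.4   89.4   66.6] z [150.1 154.5 182.3]
B200 none
C60 165 [229.8 280.2 111.    5.5  33.7] z [ 62.6  85.8 107.7]
C110 91 [229.5 279.6 107.6   3.6  33.3] z [111.4 124.5 137.7]
C140 1297 [206.3 315.5 112.6  91.2  33.6] z [149.5 154.5 181.8]
C200 none
chest 9998 [621.6 434.9 401.  201.5  88.9] z [200.8 205.1 208.9]
chestside 994 [543.8 398.3 181.1 444.7  25.3] z [104.6 132.8 198.6]
ledge 6483 [773.8 -52.2 530.2 122.6  88.6] z [34.6 39.5 44.1]
tray 1263 [ 604.1 -431.2  203.8  179.4   88.8] z [22.6 31.4 52. ]
jar 213 [ 400.6 -305.3   48.5   45.1   87.6] z [68.4 74.  78.7]
spool 224 [379.9 306.3  50.8  49.3  56.4] z [44.6 49.3 53.7]
pliers 357 [336.5 186.9 160.7  64.   11.9] z [ 6.2 10.6 16. ]
ledge -200 [712.4 776.9]
ledge -150 [714.3 775.7]
ledge -100 [714.6 778. ]
ledge -50 [605.4 775.8]
ledge 0 [615.7 774.8]
ledge 50 [629.1 779.3]
ledge 100 [718.5 780.6]
ledge 150 [721.2 783.9]
ledge 200 [721.8 784.6]
ledge 250 [717.3 783.1]
ledge 300 [718.9 785.1]
ledge 350 [719.8 784.7]
ledge 400 [721.  784.9]
bench z 1.2689914094234997
```

```bash
python3 - <<'E'
import cv2
a=cv2.imread("pics/scene0.png")[165:265,160:320];b=cv2.imread("pics/top0.png")[90:260,130:330]
cv2.imwrite("pics/crop0.png",cv2.resize(a,None,fx=4,fy=4,interpolation=2));cv2.imwrite("pics/crop1.png",cv2.resize(b,None,fx=3.5,fy=3.5,interpolation=2))
E
```

```text
(no output)
```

View pics/crop0.png

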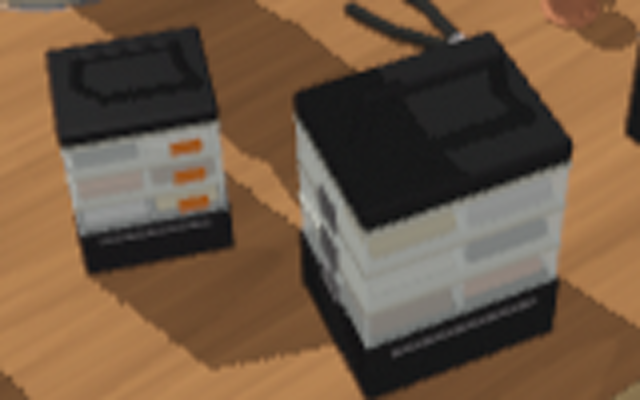

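View pics/crop1.png

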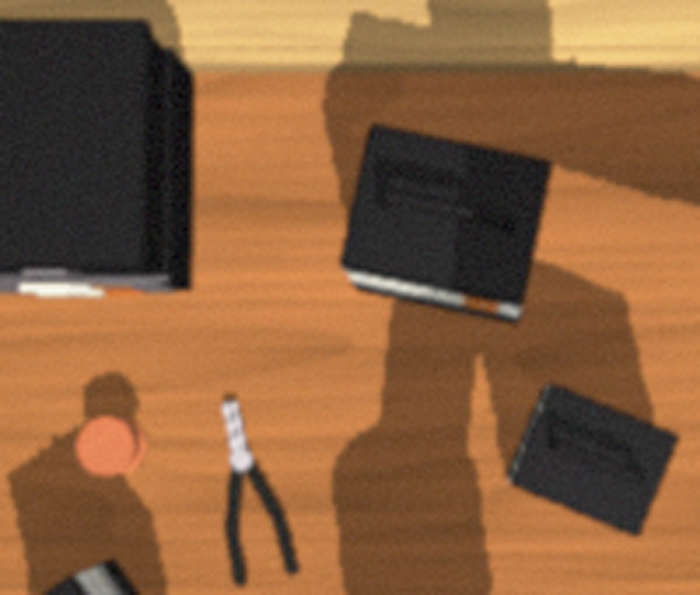

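A is the right case: lid at z≈203 and footprint 148×119 mm, with its centre at (558, 1) and yaw ≈ −12.9°. B and C are smaller, ≈112×90 mm and 155 mm high. The ledge front runs x ≈ 714 + 0.017·y, and the chest's side face is at y ≈ 235. 

My plan is to use the open fingers as a two-point pusher, tilted 35° and low down:
1. Push +x until the case is square, stopping short of the ledge.
2. Push +y to the chest.
3. Finish with a +x push to the ledge.

Reachability comes first.

```bash
cat >> h.py <<'E'
from scipy.spatial.transform import Rotation as Ro
PSI=-0.018
def ori(push,a=35,flip=False,psi=PSI):
    a=np.radians(a);f={'x':[1,0,0],'y':[0,1,0]}[push];o={'x':[0,1,0],'y':[1,0,0]}[push]
    f=np.array(f,float);o=np.array(o,float)*(-1 if flip else 1)
    d=np.sin(a)*f+np.array([0,0,-np.cos(a)])
    M=np.stack([np.cross(d,o),d,o],1)
    return (Ro.from_euler('z',psi)*Ro.from_matrix(M)).as_rotvec()
E
python3 - <<'E'
from h import *
from station import robot,solver
s=robot.read_state();print(Ro.from_rotvec(s['ee_rot']).as_matrix().round(2).tolist())
for push,pts in {'x':[(440,18,330),(440,18,15),(595,18,15),(480,155,200),(480,155,15),(600,155,15)],'y':[(640,-150,330),(640,-150,15),(640,90,15)]}.items():
  for a in (30,35,40):
   for fl in (0,1):
    r=[]
    for p in pts:
        q=solver.inverse_kinematics(np.array(p,float),ori(push,a,fl)); r.append(None if q is None else np.round(q,2).tolist())
    print(push,a,fl,r)
E
```

```text
[[-0.97, -0.0, 0.22], [-0.22, 0.0, -0.97], [-0.0, -1.0, -0.0]]
x 30 0 [[-0.19, -0.26, 1.93, 0.1, 0.96, -1.78], [-0.19, 0.25, 2.53, 2.65, 0.18, 1.91], None, [0.28, -0.02, 2.08, -0.27, 0.6, -1.09], None, [0.21, 0.42, 2.13, -0.92, 0.14, -0.46]]
x 30 1 [[-0.19, -0.26, 1.93, 0.1, 0.96, 1.36], [-0.19, 0.25, 2.53, 2.65, 0.18, -1.23], None, [0.28, -0.02, 2.08, -0.27, 0.6, 2.05], None, [0.21, 0.42, 2.13, -0.92, 0.14, 2.68]]
x 35 0 [[-0.21, -0.31, 1.99, 0.15, 0.86, -1.82], [-0.21, 0.3, 2.62, 2.85, 0.4, 1.68], [-0.12, 0.4, 2.28, 2.74, 0.15, 1.89], [0.31, -0.04, 2.15, -0.41, 0.48, -0.94], [0.31, 0.35, 2.43, 3.84, 0.29, 1.17], [0.22, 0.43, 2.2, 4.17, 0.16, 0.74]]
x 35 1 [[-0.21, -0.31, 1.99, 0.15, 0.86, 1.32], [-0.21, 0.3, 2.62, 2.85, 0.4, -1.46], [-0.12, 0.4, 2.28, 2.74, 0.15, -1.26], [0.31, -0.04, 2.15, -0.41, 0.48, 2.2], [0.31, 0.35, 2.43, 3.84, 0.29, -1.98], [0.22, 0.43, 2.2, 4.17, 0.16, -2.4]]
x 40 0 [[-0.23, -0.35, 2.06, 0.2, 0.75, -1.89], None, [-0.13, 0.43, 2.35, 2.92, 0.34, 1.69], [0.34, -0.05, 2.21, -0.65, 0.38, -0.68], [0.34, 0.4, 2.51, 3.65, 0.48, 1.39], [0.24, 0.45, 2.27, 3.71, 0.31,
[... 269 characters left out ...]
.58, 0.7, 1.48, 0.46, 1.29, -0.76], [-0.25, 0.61, 1.67, 0.59, 1.07, -0.58]]
y 30 1 [[-0.58, 0.48, 1.06, 0.46, 1.86, 2.66], [-0.58, 0.7, 1.48, 0.46, 1.29, 2.38], [-0.25, 0.61, 1.67, 0.59, 1.07, 2.56]]
y 35 0 [[-0.61, 0.51, 1.06, 0.53, 1.9, -0.5], [-0.61, 0.73, 1.46, 0.51, 1.35, -0.81], [-0.29, 0.64, 1.68, 0.66, 1.12, -0.66]]
y 35 1 [[-0.61, 0.51, 1.06, 0.53, 1.9, 2.64], [-0.61, 0.73, 1.46, 0.51, 1.35, 2.34], [-0.29, 0.64, 1.68, 0.66, 1.12, 2.48]]
y 40 0 [[-0.64, 0.53, 1.06, 0.59, 1.93, -0.51], [-0.64, 0.76, 1.44, 0.56, 1.42, -0.84], [-0.33, 0.67, 1.68, 0.73, 1.17, -0.74]]
y 40 1 [[-0.64, 0.53, 1.06, 0.59, 1.93, 2.63], [-0.64, 0.76, 1.44, 0.56, 1.42, 2.3], [-0.33, 0.67, 1.68, 0.73, 1.17, 2.4]]
```

```bash
python3 - <<'E'
from h import *
from station import robot,solver
def show(x,y,fl=1):
  print('at',x,y)
  for z in (300,250,200,150,100,50,15):
    r=[]
    for a in (20,35,40,45,50,55,60,70):
        q=solver.inverse_kinematics(np.array([x,y,z],float),ori('x',a,fl)); r.append('   --    ' if q is None else "%5.2f/%4.2f/%5.2f"%(q[3],q[4],q[5]))
    print(z,r)
show(455,18);show(580,10);show(540,155);show(597,155)
E
```

```text
at 455 18
300 [' 0.05/1.09/ 1.42', ' 0.15/0.76/ 1.32', ' 0.21/0.65/ 1.25', ' 0.31/0.54/ 1.14', ' 0.48/0.43/ 0.96', ' 0.79/0.33/ 0.64', ' 1.29/0.29/ 0.13', ' 2.18/0.48/-0.82']
250 [' 0.06/0.96/ 1.41', ' 0.18/0.62/ 1.28', ' 0.27/0.50/ 1.18', ' 0.43/0.39/ 1.01', ' 0.76/0.28/ 0.66', ' 1.37/0.24/ 0.03', ' 2.00/0.31/-0.62', '   --    ']
200 [' 0.06/0.82/ 1.40', ' 0.23/0.46/ 1.22', ' 0.39/0.34/ 1.04', ' 0.77/0.23/ 0.65', ' 1.57/0.19/-0.17', ' 2.24/0.30/-0.86', ' 2.52/0.50/-1.18', '   --    ']
150 [' 0.07/0.67/ 1.39', ' 0.36/0.29/ 1.07', ' 0.83/0.17/ 0.59', ' 1.91/0.17/-0.50', ' 2.48/0.32/-1.10', ' 2.68/0.55/-1.34', '   --    ', '   --    ']
100 [' 0.09/0.51/ 1.37', ' 0.99/0.12/ 0.44', ' 2.30/0.17/-0.89', ' 2.68/0.36/-1.30', '   --    ', '   --    ', '   --    ', '   --    ']
50 [' 0.14/0.34/ 1.32', ' 2.59/0.20/-1.18', ' 2.82/0.41/-1.42', '   --    ', '   --    ', '   --    ', '   --    ', '   --    ']
15 [' 0.22/0.21/ 1.24', ' 2.85/0.37/-1.45', ' 2.92/0.63/-1.55', '   --    ', '   --    ', '   --    ', '   --    ', '   --    ']
at 580 10
300 [' 0.04/1.07/ 1.45', ' 0.12/0.71/ 1.37', ' 0.17/0
[... 2552 characters left out ...]
 ', ' 4.06/0.31/-2.29', ' 3.79/0.47/-2.00', ' 3.58/0.86/-1.74']
150 ['-0.10/0.73/ 1.83', '-0.42/0.34/ 2.17', '-0.81/0.23/ 2.57', '   --    ', ' 4.03/0.28/-2.25', ' 3.75/0.44/-1.96', ' 3.62/0.63/-1.81', ' 3.52/1.06/-1.64']
100 ['-0.12/0.61/ 1.86', '-0.69/0.22/ 2.45', '   --    ', ' 4.00/0.25/-2.21', ' 3.71/0.42/-1.91', ' 3.59/0.60/-1.77', ' 3.53/0.81/-1.68', ' 3.49/1.27/-1.55']
50 ['-0.15/0.48/ 1.89', '   --    ', ' 3.97/0.22/-2.19', ' 3.67/0.39/-1.87', ' 3.55/0.57/-1.73', ' 3.50/0.78/-1.65', ' 3.47/1.00/-1.59', ' 3.47/1.47/-1.48']
15 ['-0.18/0.39/ 1.92', ' 4.16/0.16/-2.38', ' 3.70/0.31/-1.91', ' 3.56/0.49/-1.75', ' 3.49/0.69/-1.66', ' 3.46/0.91/-1.59', ' 3.45/1.13/-1.54', ' 3.47/1.59/-1.44']
```

```bash
python3 - <<'E'
from h import *
from station import robot,solver,optics
def st(): 
    s=robot.read_state();print('t%.2f'%s['t'],s['position'].round(1),s['joint_pos'].round(2),s['ft_force'].round(1))
robot.reach([400,-150,430],ori('x',55,1));st()
robot.reach([445,18,260],ori('x',60,1));st()
try:
    robot.movel([455,18,130],ori('x',52,1),150);st()
except robot.Unreachable as e: print('unr',e)
for n in ("scene","top"): cv2.imwrite(f"pics/{n}1.png",optics.camera(n)["image"])
for x in (455,460,465,470):
  for a in (38,40,42): print(x,a,solver.inverse_kinematics(np.array([x,18.,15]),ori('x',a,1)))
E
```

```text
t2.03 [ 400.  -150.9  430. ] [-1.36 -0.42  2.02  0.95  1.37  0.11] [-0.4 -0.2 -0.3]
t3.14 [446.3  17.4 261.4] [-0.38 -0.32  2.5   1.77  0.31 -0.39] [-0.7 -0.3  0.1]
t4.27 [455.7  17.3 130.8] [-0.29  0.07  2.66  2.71  0.52 -1.36] [0.  0.2 0.3]
455 38 [-0.20895208  0.35320753  2.6383521   2.90275271  0.51658869 -1.51332867]
455 40 [-0.21784461  0.39275499  2.67762644  2.92280328  0.62847041 -1.54676867]
455 42 None
460 38 [-0.20436467  0.35351862  2.6262202   2.90353747  0.50493406 -1.50903349]
460 40 [-0.21283661  0.39110636  2.66469088  2.92392089  0.61414711 -1.54200307]
460 42 None
465 38 [-0.19997764  0.35407959  2.61420478  2.90422127  0.49362941 -1.50488533]
465 40 [-0.20805779  0.3898745   2.65194552  2.92496779  0.60040274 -1.53748363]
465 42 [-0.21663632  0.43519412  2.69195836  2.93972038  0.71888666 -1.56646949]
470 38 [-0.19577794  0.35486759  2.60229407  2.90480211  0.48264234 -1.50086377]
470 40 [-0.2034925   0.38901469  2.63936891  2.92594075  0.58717489 -1.53318056]
470 42 [-0.21166572  0.431983    2.67844052  2.94093332  0.70247273 -1.56151327]
```

View pics/scene1.png

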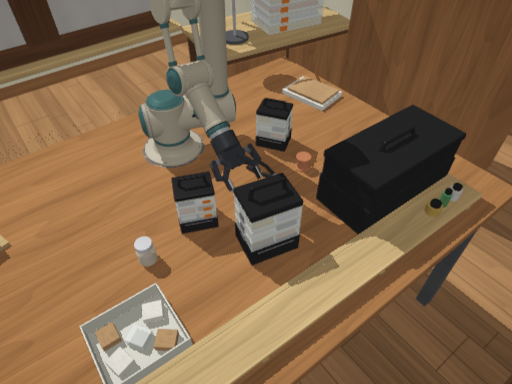

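View pics/top1.png

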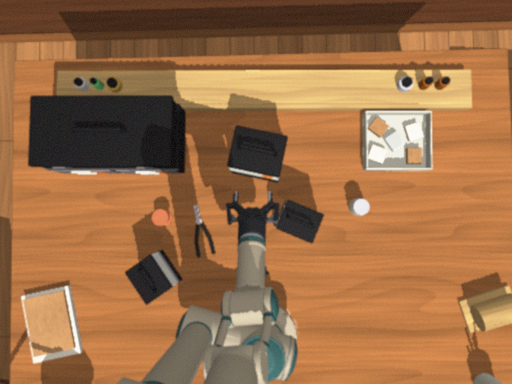

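Scene view: the hand is at (235,165), between B (195,200) and the target (268,217), and everything is still in place. The right finger is close to B, so I'll shift slightly left, lower, and push.

```bash
cat > m.py <<'E'
from h import *
from station import robot,solver,optics
def st(m=''): 
    s=robot.read_state();print(m,'t%.2f'%s['t'],s['position'].round(1),s['joint_pos'].round(2),s['ft_force'].round(1));return s
def lid(n='top',name=None,box=(480,760,-150,300)):
    c=optics.camera(n);P=cloud(c)
    if name: cv2.imwrite(f"pics/{name}.png",c["image"])
    m=((P[...,2]>193)&(P[...,2]<214)&(P[...,0]>box[0])&(P[...,0]<box[1])&(P[...,1]>box[2])&(P[...,1]<225)).astype(np.uint8)
    k,l,s,_=cv2.connectedComponentsWithStats(m);k=1+s[1:,4].argmax();Q=P[l==k]
    r=rect(Q);print('lid',n,len(Q),r);return r
E
python3 - <<'E'
from m import *
robot.movel([460,24,60],ori('x',45,1),150);st()
robot.movel([460,24,14],ori('x',40,1),100);st()
print(robot.movel([492,24,14],None,40,f_stop=40));st()
lid(name='top2');cv2.imwrite("pics/scene2.png",optics.camera("scene")["image"])
E
```

```text
t4.98 [460.   24.1  60.4] [-0.21  0.28  2.67  2.9   0.6  -1.51] [-0.3 -0.5  0.9]
 t5.59 [459.9  24.   14.4] [-0.19  0.39  2.67  2.96  0.62 -1.55] [ 0.3 -0.4 -1.9]
False
 t6.54 [491.9  24.1  13.9] [-0.16  0.39  2.59  2.96  0.54 -1.53] [ 0.5 -0.6  0.4]
lid top 2126 [557.9   1.1 148.2 118.3  77. ]
```

View pics/scene2.png

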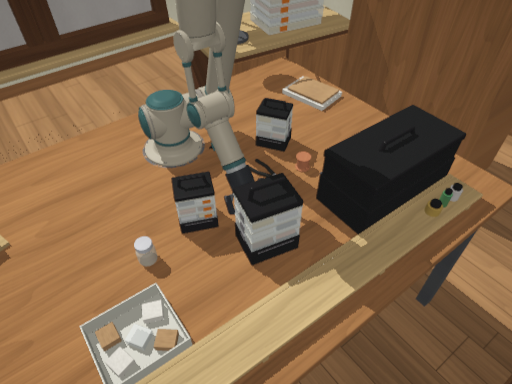

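View pics/top2.png

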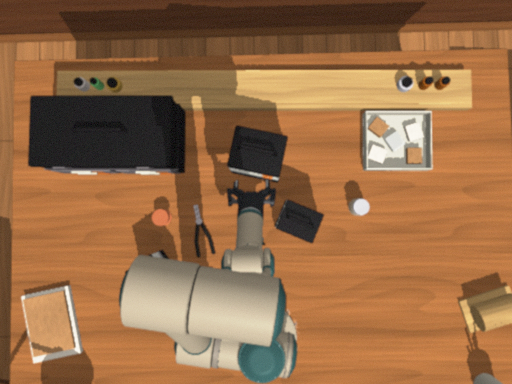

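No contact yet, and the lid hasn't moved. Keep pushing in steps.

```bash
python3 - <<'E'
from m import *
for x in (515,535):
    print(robot.movel([x,24,14],None,50,f_stop=40));st();r=lid()
cv2.imwrite("pics/scene3.png",optics.camera("scene")["image"])
E
```

```text
False
 t7.25 [510.1  24.   11. ] [-0.15  0.4   2.54  2.96  0.48 -1.51] [-5.6 -1.6 -2.4]
lid top 2115 [573.6   3.7 148.3 118.6  80.5]
False
 t7.85 [530.4  23.9  11. ] [-0.14  0.4   2.49  2.96  0.44 -1.5 ] [-5.7 -1.8 -3.5]
lid top 2106 [591.3   7.3 148.3 118.3  84.7]
```

View pics/scene3.png

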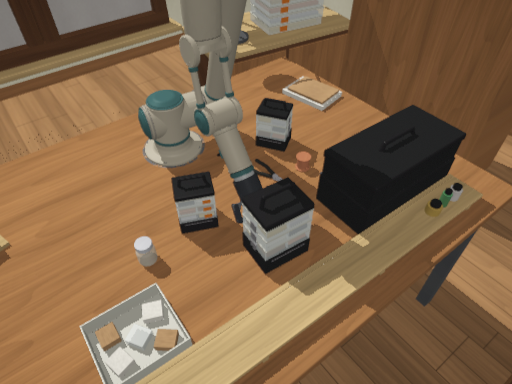

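The case slides flat and turns square (80.5° → 84.7°). Continuing to about 13 mm short of the ledge.

```bash
python3 - <<'E'
from m import *
for x in (560,587):
    print(robot.movel([x,20,16],None,60,f_stop=40));st();r=lid(name=f'top3')
E
```

```text
False
 t8.53 [555.2  20.2  12.7] [-0.14  0.41  2.43  2.94  0.39 -1.48] [-5.4 -0.1 -3.9]
lid top 2113 [614.3   7.4 146.3 118.8  89.3]
False
 t9.18 [582.   20.3  12.4] [-0.13  0.42  2.37  2.93  0.34 -1.46] [-4.   0.2 -3.1]
lid top 2104 [639.9   7.2 147.  117.5  88.6]
```

View pics/top3.png

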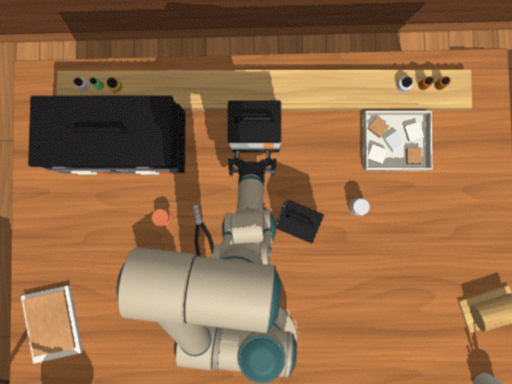

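Top view: the case is at (255,125), square, about 14 mm off the ledge. Now over to its −y side.

```bash
python3 - <<'E'
from m import *
robot.movel([520,20,16],None,200);st()
for p,a in (([470,20,140],52),):
    robot.movel(p,ori('x',a,1),200);st()
robot.movel([445,18,260],ori('x',60,1),250);st()
for p in ([500,-170,380],[635,-150,260],[636,-125,16],[640,95,16]):
    print(p,solver.inverse_kinematics(np.array(p,float),ori('y',35,0)))
robot.reach([500,-170,380],ori('y',35,0));st()
robot.reach([636,-140,250],ori('y',35,0));st()
robot.movel([636,-125,17],None,200);st()
r=lid(name='top4');cv2.imwrite("pics/scene4.png",optics.camera("scene")["image"])
E
```

```text
t9.71 [520.8  19.8  16.6] [-0.16  0.39  2.52  2.94  0.47 -1.5 ] [-0.1 -1.1 -0.2]
 t10.53 [471.   19.7 140.6] [-0.25  0.05  2.61  2.72  0.45 -1.33] [ 0.5  0.3 -0.5]
 t11.64 [445.   18.  259.3] [-0.37 -0.32  2.51  1.77  0.31 -0.39] [ 0.8 -0.3 -0.3]
[500, -170, 380] [-0.7636568   0.32123328  1.23842917  0.47728877  1.98039532 -0.64209628]
[635, -150, 260] [-0.61285902  0.5250883   1.19677738  0.50556239  1.76653199 -0.58314687]
[636, -125, 16] [-0.58326865  0.70927951  1.50194641  0.52283252  1.32520967 -0.79812009]
[640, 95, 16] [-0.28492532  0.6346229   1.67901804  0.66492138  1.11226655 -0.65621776]
 t13.12 [ 500.1 -169.   379.7] [-0.76  0.32  1.24  0.48  1.98 -0.64] [-0.2 -0.7  0.6]
 t13.90 [ 635.6 -139.7  251.2] [-0.6   0.52  1.22  0.51  1.74 -0.59] [-0.6 -0.7 -0.8]
 t15.22 [ 636.7 -125.5   18.3] [-0.58  0.71  1.5   0.52  1.33 -0.8 ] [-0.3  0.8  0.4]
lid top 2108 [640.    7.3 146.1 117.1  89.1]
```

View pics/scene4.png

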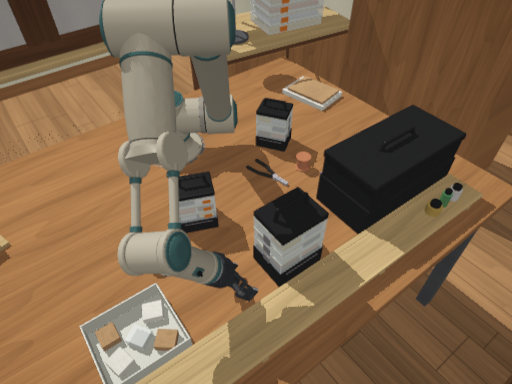

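View pics/top4.png

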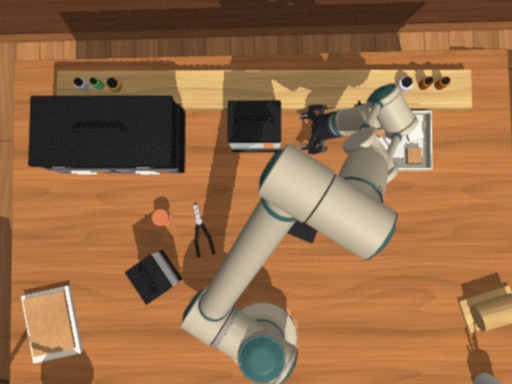

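The fingers at scene (243,287) face the case's −y side, and tray, jar, spool and pliers haven't moved. Push +y.

```bash
python3 - <<'E'
from m import *
robot.movel([637,-80,17],None,120,f_stop=40);st()
for y in (-20,30):
    print(robot.movel([637+0.018*(y+80),y,17],None,60,f_stop=45));st();lid(name='top5')
E
```

```text
t15.84 [636.9 -79.   17.1] [-0.53  0.69  1.55  0.55  1.28 -0.77] [ 0.3  0.1 -0.2]
False
 t16.99 [639.7 -23.6  16.7] [-0.45  0.66  1.61  0.58  1.21 -0.74] [  0.8 -10.5   2.2]
lid top 2043 [643.5  50.  144.  118.4  89. ]
False
 t18.02 [640.6  26.8  16.7] [-0.38  0.65  1.64  0.62  1.17 -0.7 ] [ 0.9 -8.7  1.4]
lid top 2042 [643.9 101.1 147.9 118.5  89.4]
```

View pics/top5.png

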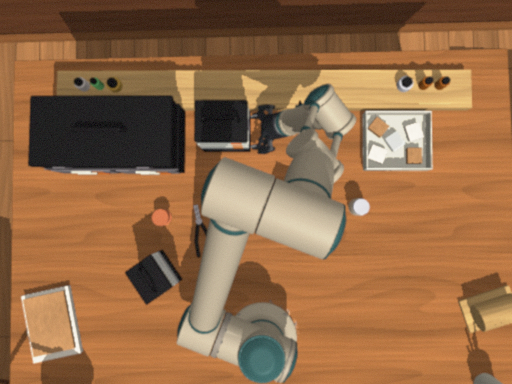

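```bash
python3 - <<'E'
from m import *
print(robot.movel([640.5,72,17],None,60,f_stop=45));st()
print(robot.movel([640.8,97,17],None,30,f_stop=22));st()
lid(name='top6');robot.wait(0.2);st()
E
```

```text
False
 t18.93 [642.   69.2  16.7] [-0.32  0.64  1.66  0.65  1.13 -0.67] [ 0.7 -8.2  1.9]
True
 t19.60 [642.8  85.8  16.1] [-0.29  0.63  1.67  0.65  1.11 -0.65] [-0.3 -2.4  2.3]
lid top 1973 [645.9 155.6 140.6 118.5  88.9]
 t19.85 [642.8  85.8  15.8] [-0.29  0.63  1.67  0.65  1.11 -0.65] [ 1.  -2.5  1.7]
```

View pics/top6.png

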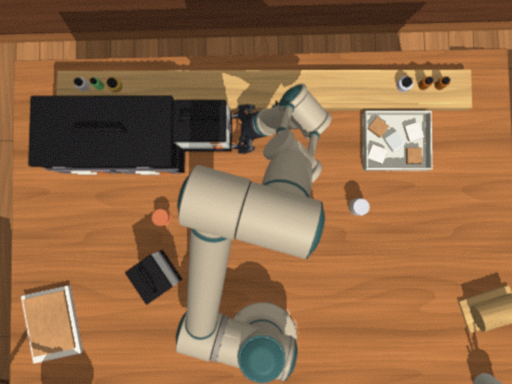

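The case touches the chest: the force rose at TCP y 85.8, where 85 was predicted. Now the last push, +x, from the front.

```bash
python3 - <<'E'
from m import *
robot.movel([636,30,18],None,200);st()
robot.movel([600,-10,280],None,300);st()
for p,a in (([430,60,400],65),([430,80,350],70),([480,130,300],65),([480,146,200],58),([530,146,80],48),([555,146,16],44),([605,146,16],44),([560,146,16],40),([605,146,16],40)):
    print(p,a,np.round(solver.inverse_kinematics(np.array(p,float),ori('x',a,1)),2))
E
```

```text
t20.28 [635.7  29.9  17.8] [-0.38  0.64  1.66  0.62  1.16 -0.7 ] [-0.3  0.1  0.3]
 t21.32 [599.2  -9.3 278.5] [-0.46  0.37  1.4   0.54  1.64 -0.48] [-0.1 -0.2 -0. ]
[430, 60, 400] 65 [-0.04 -0.51  2.25  0.06  0.26  1.51]
[430, 80, 350] 70 [ 0.18 -0.41  2.44  4.21  0.21 -2.56]
[480, 130, 300] 65 [ 0.39 -0.17  2.39  4.27  0.41 -2.49]
[480, 146, 200] 58 [ 0.42  0.02  2.48  4.02  0.48 -2.15]
[530, 146, 80] 48 [ 0.29  0.31  2.45  3.65  0.48 -1.82]
[555, 146, 16] 44 [ 0.26  0.46  2.42  3.53  0.52 -1.71]
[605, 146, 16] 44 [ 0.22  0.48  2.32  3.54  0.44 -1.76]
[560, 146, 16] 40 [ 0.24  0.42  2.36  3.62  0.36 -1.83]
[605, 146, 16] 40 [ 0.21  0.45  2.26  3.66  0.3  -1.9 ]
```

```bash
python3 - <<'E'
from m import *
robot.reach([440,40,380],ori('x',45,1));st()
robot.reach([450,110,330],ori('x',68,1));st()
robot.reach([480,146,200],ori('x',58,1));st()
robot.movel([530,146,80],ori('x',48,1),180);st()
robot.movel([560,146,17],ori('x',42,1),120);st()
r=lid(name='top7');cv2.imwrite("pics/scene7.png",optics.camera("scene")["image"])
E
```

```text
t22.97 [440.4  39.9 379.5] [-0.14 -0.4   2.01  0.13  0.75  1.39] [ 0.3 -0.6  0.6]Traceback (most recent call last):
  File "<stdin>", line 3, in <module>
station.Unreachable: the arm cannot take that pose within its joint ranges
```

```bash
python3 - <<'E'
from m import *
robot.reach([430,80,350],ori('x',70,1));st()
robot.reach([480,146,200],ori('x',58,1));st()
robot.movel([530,146,80],ori('x',48,1),180);st()
robot.movel([560,146,17],ori('x',42,1),120);st()
r=lid(name='top7');cv2.imwrite("pics/scene7.png",optics.camera("scene")["image"])
E
```

```text
t26.37 [430.1  80.  350.3] [ 0.18 -0.41  2.44  4.21  0.21 -2.56] [ 0.2 -0.4 -0.2]
 t27.08 [480.1 145.9 200.2] [ 0.42  0.02  2.48  4.02  0.48 -2.15] [-0.1  0.4  0. ]
 t27.96 [529.8 145.6  81.3] [ 0.29  0.3   2.45  3.65  0.48 -1.82] [ 0.1 -0.1  0.5]
 t28.69 [559.5 146.   17.1] [ 0.24  0.44  2.38  3.57  0.43 -1.77] [-0.3  0.4 -0.6]
lid top 1982 [646.2 155.2 140.9 119.2  88.9]
```

View pics/scene7.png

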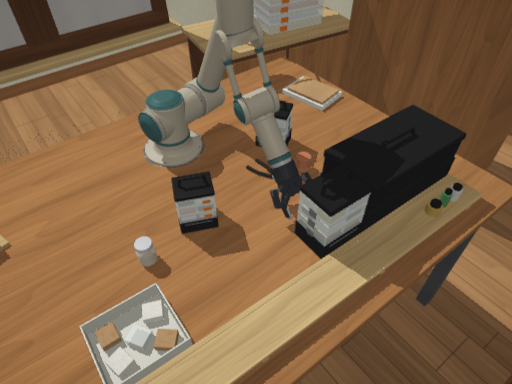

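View pics/top7.png

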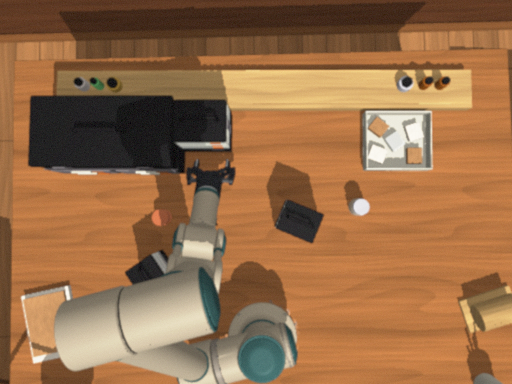

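The hand is clear of the chest, facing the case front (scene (285,195)). Push to the ledge.

```bash
python3 - <<'E'
from m import *
print(robot.movel([590,146,17],None,60,f_stop=45));st()
print(robot.movel([618,145.5,17],None,30,f_stop=22));st()
lid()
robot.movel([560,146,17],None,150);st()
lid(name='top8')
c=optics.camera("scene");np.savez('scene8.npz',**c);cv2.imwrite("pics/scene8.png",cv2.resize(c["image"][130:290,240:480],None,fx=3,fy=3))
E
```

```text
False
 t29.44 [588.5 145.9  16. ] [ 0.22  0.45  2.32  3.58  0.38 -1.8 ] [-6.6  0.6  2.7]
True
 t30.07 [599.7 145.4  13.2] [ 0.21  0.46  2.29  3.6   0.35 -1.82] [0.1 0.2 0. ]
lid top 1929 [657.9 154.8 140.1 117.   88.9]
 t30.52 [560.6 146.2  17.4] [ 0.24  0.43  2.37  3.59  0.4  -1.79] [-0.3  0.5  0.3]
lid top 1934 [657.8 154.9 140.1 117.4  88.9]
```

View pics/scene8.png

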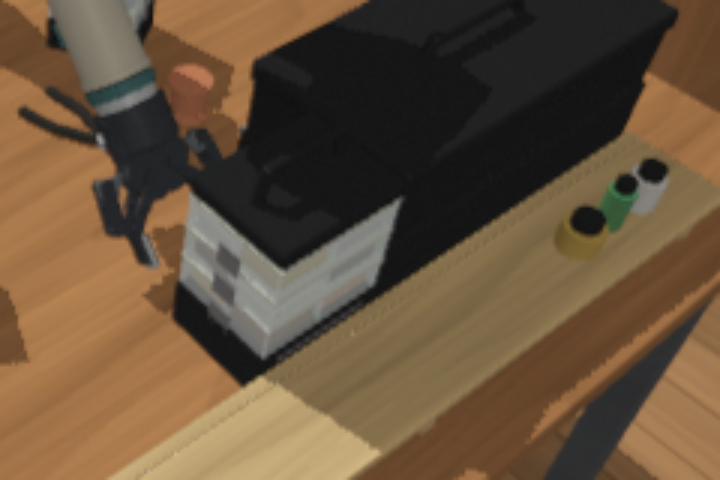

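View pics/top8.png

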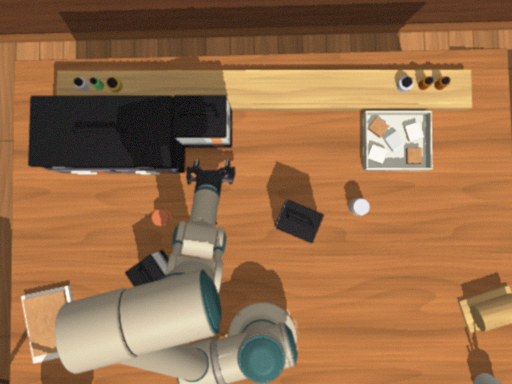

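Both stops were force-detected and the pose matches: lid x 657.8 (expected 657), −y edge at 84.8 (expected 85), angle 88.9° against the ledge's 88.6–88.9°. Now retreat, check the bystanders, and hand in.

```bash
python3 - <<'E'
from m import *
robot.movel([530,146,80],ori('x',48,1),180)
robot.movel([480,146,200],ori('x',58,1),180);robot.wait(0.3);st()
c=optics.camera("top");P=cloud(c);lid(name='top9')
for nm,z0,z1,(u0,v0,u1,v1) in (('tray',20,60,(350,100,440,180)),('jar',60,90,(345,190,380,225)),('spool',35,60,(145,200,178,232)),('pliers',5,30,(185,195,222,262))):
    m=np.zeros(P.shape[:2],bool);m[v0:v1,u0:u1]=1;m&=(P[...,2]>z0)&(P[...,2]<z1)
    n,l,s,_=cv2.connectedComponentsWithStats(m.astype(np.uint8));k=1+s[1:,4].argmax();print(nm,len(P[l==k]),rect(P[l==k]))
E
```

```text
t32.34 [480.2 145.8 199.3] [ 0.42  0.02  2.48  4.02  0.48 -2.14] [-0.3  0.   0.2]
lid top 1939 [657.5 155.4 141.1 116.3  88.8]
tray 1259 [ 603.9 -431.2  203.7  179.1   88.8]
jar 214 [ 400.6 -305.2   46.4   45.1   87.7]
spool 224 [379.2 305.6  49.8  49.   27.9]
pliers 12 [272.1 145.8  18.7   6.    2.5]
```

View pics/top9.png

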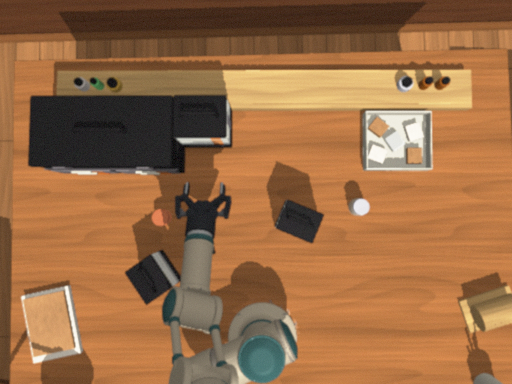

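The top view shows the case snug in the corner at (203,122) with the hand clear. The pliers are hidden under the arm here, but the last scene view showed them where they started.

```bash
python3 - <<'E'
from m import *
robot.hand_in();st()
E
```

```text
the job is handed in; nothing more can be done
the job is handed in; nothing more can be done
```

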